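# Set out the blood-film staining line

## Task

Set out the blood-film staining line on the metal tray: stand the three capped staining jars in one straight, evenly spaced row between the slide box and the drying rack, in dipping order, with the green-capped jar next to the slide box, the red-capped one in the middle and the blue-capped one next to the drying rack. Also on the tray, stand the yellow-collared dropper bottle directly behind the blue-capped jar (on the side away from the robot) and the timer directly in front of the red-capped jar, squarely with its display towards the robot, leaving a gap of a finger's width or two in each case. Do not tip any jar or bottle over, and leave the oil bottle and the rack of blood tubes where they stand.

Things in the scene. Friction and masses are not known exactly. Their poses are not given: they have to be found in the camera images.
- stain_tray: fixed bare-metal staining tray, 230 (its x) by 380 (its y), rim 12 high and 4 thick, floor 4 thick: things standing in it have their undersides 4 above the tray's origin. Origin at the centre of the tray's underside, on the bench; x points to its back (away from the robot), y to the left as the robot sees it; turned up to about 7 degrees. A small wire handle lies outside each end. All sizes in mm.
- slide_box: fixed open blue plastic box of dry blood-film slides, 92 (its x) by 50 (its y) by 33 high, standing in the tray at one end: its centre lies on the tray's long centre line, 150 from the tray's centre, at the left end or the right end (it changes). Origin at the centre of its underside, axes parallel to the tray's.
- drying_rack: fixed empty slide drying rack, white base 92 (its x) by 50 (its y) by 8 with two rows of upright steel wires up to 49 high; it stands at the tray's other end, 300 from the slide box centre to centre. Origin at the centre of its underside, axes parallel to the tray's.
- jar_green: staining jar of opaque white plastic with a knurled green screw cap and a green band round its body. 102 high: foot flange 54 in diameter (z 0 to 6), body 42 in diameter, cap 46 in diameter from z = 78 to 102. About 140 g (varies). Origin at the centre of its underside, z up; its heading does not matter. Starts upright on the bench beside the tray. Holds the fixative, the first dip.
- jar_red: staining jar of opaque white plastic with a knurled red screw cap and a red band round its body. 102 high: foot flange 54 in diameter (z 0 to 6), body 42 in diameter, cap 46 in diameter from z = 78 to 102. About 140 g (varies). Origin at the centre of its underside, z up; its heading does not matter. Starts upright on the bench beside the tray. Holds the red stain, the second dip.
- jar_blue: staining jar of opaque white plastic with a knurled blue screw cap and a blue band round its body. 102 high: foot flange 54 in diameter (z 0 to 6), body 42 in diameter, cap 46 in diameter from z = 78 to 102. About 140 g (varies). Origin at the centre of its underside, z up; its heading does not matter. Starts upright on the bench beside the tray. Holds the blue stain, the third dip.
- dropper_bottle: white squeeze dropper bottle of rinsing buffer with a yellow collar, nozzle and band. 113 high: body 46 in diameter up to z = 66, shoulder to z = 78, collar 30 in diameter from z = 78 to 98 (a good grip), pointed nozzle to z = 113. About 90 g. Origin at the centre of its underside, z up; its heading does not matter.
- timer: black upright digital bench timer, 64 high: foot 50 by 50 by 7, housing 26 (x) by 50 (y) with flat sides, its centre 4 behind the origin, from z = 7 to 64; take it across its 50 width or its 26 depth. Its display, with a grey-green screen and three round buttons, looks to its own -x. About 90 g. Origin at the centre of its underside; x to its back, y to the left when one looks at the display. Starts within 35 degrees of facing the robot.
- oil_bottle: bystander: small amber glass bottle of immersion oil with a black cap and a paper label, 32 in diameter, 68 high, 60 g. Origin at the centre of its underside. Stands among the things to be moved.
- tube_rack: bystander: white rack of blood tubes with red, blue and violet caps, 48 (x) by 150 (y), 90 high, 600 g, on the bench behind the tray. Origin at the centre of its underside.

How it is judged:
At the end, for the whole second after the job is handed in: All upright on the tray floor, released, at rest. Jars within 13 mm (along and across) of the quarter points of the line slide box to drying rack, in order. Bottle 55-105 mm behind the line, timer 55-105 mm in front, each within 18 mm sideways of its jar's place; timer faces front within 0.30 rad (((y of slide_box in the frame of stain_tray above 0 m and y of jar_green in the frame of stain_tray between 0.062 and 0.088 m and y of jar_red in the frame of stain_tray between -0.013 and 0.013 m and y of jar_blue in the frame of stain_tray between -0.088 and -0.062 m and y of dropper_bottle in the frame of stain_tray between -0.093 and -0.057 m) or (y of slide_box in the frame of stain_tray below 0 m and y of jar_green in the frame of stain_tray between -0.088 and -0.062 m and y of jar_red in the frame of stain_tray between -0.013 and 0.013 m and y of jar_blue in the frame of stain_tray between 0.062 and 0.088 m and y of dropper_bottle in the frame of stain_tray between 0.057 and 0.093 m)) and x of jar_green in the frame of stain_tray between -0.013 and 0.013 m and x of jar_red in the frame of stain_tray between -0.013 and 0.013 m and x of jar_blue in the frame of stain_tray between -0.013 and 0.013 m and x of dropper_bottle in the frame of stain_tray between 0.055 and 0.105 m and x of timer in the frame of stain_tray between -0.105 and -0.055 m and y of timer in the frame of stain_tray between -0.018 and 0.018 m and x of jar_red in the frame of timer above 0.03 m and angle between the x axis of timer and the x axis of stain_tray, either way round below 0.3 rad and z of jar_green in the frame of stain_tray between 0 and 0.008 m and angle between each of jar_green, jar_red, jar_blue, dropper_bottle, timer's own z axis and vertical below 0.08 rad and linear speed of each of jar_green, jar_red, jar_blue, dropper_bottle, timer below 0.02 m/s and z of jar_red in the frame of stain_tray between 0 and 0.008 m and z of jar_blue in the frame of stain_tray between 0 and 0.008 m and z of dropper_bottle in the frame of stain_tray between 0 and 0.008 m and z of timer in the frame of stain_tray between 0 and 0.008 m); the robot touches nothing.
It fails at once if a jar or the dropper bottle is tipped over (more than 0.6 rad) (angle between any of jar_green, jar_red, jar_blue, dropper_bottle's own z axis and vertical above 0.6 rad).
It fails at once if the oil bottle or the tube rack is moved by more than 15 mm (distance of any of oil_bottle, tube_rack from where it was at the start of the episode above 0.015 m).
It also fails if it takes over 134 s, if anything falls off the work surface, if the arm or the gripper's body presses on something with over 40 N, if the wrist force passes 120 N, or if a joint passes its speed limit or range.

## Robot

A 6-joint arm with a two-finger parallel gripper is mounted at the origin on the work surface. World frame = base frame: x ahead of the robot, y to its left, z up, the work surface at z = 0. Lengths are in m, angles in rad, forces in N, time in s.
With the tool pointing down it reaches from about 0.3 to 0.775 m from the base axis. Payload 14.6 kg.
Tool frame: the origin (TCP) lies on the centre line of the jaws, within the pads' length; the fingertips stand 25 mm ahead of it and the grasp point (between the pads) lies 6 mm ahead of it (ctrl.tip_reach is the distance from the TCP to the fingertips, in m); z points along the fingers, y is the line along which they close (so a half turn about z gives the same grasp; the last joint's range is limited). The gripper opens to 94 mm and grips with 3 to 60 N. Pads are 16 mm wide; open, the fingers measure 119 mm over their backs; the gripper's body (75 mm by 177 mm) begins 78 mm behind the grasp point.
Start: joints at [1.117, 0.3, 1.521, -0, 1.321, -0.067], TCP at [0.207, 0.509, 0.23] pointing down, gripper open.
Joint ranges: [-3.03, 3.03], [-0.79, 2.21], [0.23, 2.52], [-1.04, 4.18], [0, 3.07], [-2.55, 2.55]. Speed limits (rad/s): [2.22, 2.22, 2.57, 3.14, 3.14, 3.14].

## Interface

Orientations are given as [roll, pitch, yaw] about the fixed x, y, z axes, in that order (R = Rz(yaw) Ry(pitch) Rx(roll)).
In Python, from station import ctrl gives the robot as it stands. The module is installed in compiled form; this text tells all that it offers.
- The arm moves only by the tool apply_moves, never from a script. Its argument "deltas" is a list of rows, each a list of 7 numbers: the closure in counts, from 0 (fully open) to 255 (shut), then the shift along the world's x, y, z in cm, then the turn, a rotation vector about the world's x, y, z in rad. In form: [[jaw, tx, ty, tz, ax, ay, az], ...]. A call has 1 to 10 rows; each row shifts and turns the commanded pose from where the row before left it; what a row does not reach is not made up. A row lasts 1/10 s, in which the tool goes at most 50 mm and 8.59 degrees, less where a joint would pass 70% of its speed; a pose out of reach is approached as far as the arm can. A call with a gripper value outside its range is refused whole. The fingers move at their own pace and stop on an object; "grip_force" is the grip in N (left out, the last holds). Time passes only in rows, so rows that do not move let the fingers close. It gives the time, the measured TCP pose, the force, the opening and the grip force at its end, in the units of the state.
- ctrl.get_obs(): the state, without advancing time (a new reading comes with each control period).
- ctrl.camera(name): name is "scene" or "top" or "wrist"; returns a dict with "img" (420x560x3 uint8, red, green, blue), "K" (3x3 intrinsics, pixels), "pose" (4x4, takes a point from camera to world coordinates); the wrist camera has in their place "hand_eye" (4x4, takes a point from camera to tool coordinates, whose origin is the TCP and whose axes are the flange's). Camera axes: x right, y up, looking along -z (the intrinsics and any distortion apply to the point x, -y, -z); pixel columns grow to the right and rows downward; lengths in m; the calibration is good to about 2 mm. The wrist camera is an equidistant fisheye: a pixel r from the principal point sees the ray r / f radians off the axis. A picture is of the moment at which its call begins: read the wrist's pose just before it. There is no depth.
- ctrl.hand_in(): hands the job in; it is judged then, once.
The state is a dict: "time_s": time; "qpos": joint angles; "joint_vel": joint speeds; "tau": joint torques, N m; "ee_pos": TCP position; "eef_rot": TCP orientation; "force": force on the tool from outside, world axes, zero at the start; "moment": the same for the moment, N m; "grip_width": finger opening in m; "grip_force": force on a finger pad.
Only numpy, scipy, OpenCV 4.12 (cv2) and the standard library are available. Lean on these libraries where they do the work, as an engineer would, in place of code of your own. Each camera call takes 0.05 s, during which the arm holds its last target. There are 200 camera calls.

## Working session

There is one attempt and no reset: what is moved stays moved. The work goes in short steps, Python scripts to look and compute and a tool call to move; the robot and the scene stay as the last step left them, time stands still between calls to the robot, and variables do not carry over. Pictures are saved under pics/ and viewed, at most 14 in all, crops included, and the job is handed in when it is done.

Besides the shell and the picture viewer there is one more tool, called after "Request:" by a JSON object that holds its "name" and its "arguments", one argument or row to a line. apply_moves: Moves the arm, as the interface text tells. Its arguments: {"type":"object","properties":{"deltas":{"type":"array"},"grip_force":{"type":"number"}},"required":["deltas"]}

```bash
mkdir -p pics; cat > h.py <<'E'
import numpy as np, cv2
from station import ctrl
def cam(n):
    c=ctrl.camera(n); return c
def ray(c,u,v):
    K=c["K"];P=np.array(c["pose"]);d=np.array([(u-K[0][2])/K[0][0],-(v-K[1][2])/K[1][1],-1.0])
    return P[:3,3],P[:3,:3]@d
def onz(c,u,v,z):
    o,d=ray(c,u,v);return o+d*(z-o[2])/d[2]
def save(c,n,s=None):
    im=c["img"][:,:,::-1]
    if s: im=cv2.resize(im,s)
    cv2.imwrite("pics/"+n,im)
E
python3 - <<'E'
from h import *
for n in("top","scene"):
    c=cam(n);save(c,n+"0.png",(800,600));np.savez(n+"0.npz",**{k:np.array(v) for k,v in c.items()})
    print(n,np.round(c["K"],1).tolist(),np.round(c["pose"],3).tolist(),c.keys())
o=ctrl.get_obs();print(o);print(ctrl.tip_reach)
E
```

```text
top [[419.3, 0.0, 270.3], [0.0, 419.3, 205.4], [0.0, 0.0, 1.0]] [[0.029, 0.997, -0.078, 0.481], [-0.999, 0.031, 0.028, 0.007], [0.03, 0.077, 0.997, 1.049], [0.0, 0.0, 0.0, 1.0]] dict_keys(['img', 'K', 'pose'])
scene [[502.3, 0.0, 277.6], [0.0, 502.3, 217.3], [0.0, 0.0, 1.0]] [[-0.111, -0.769, 0.63, 1.248], [0.994, -0.082, 0.076, 0.087], [-0.007, 0.634, 0.773, 0.873], [0.0, 0.0, 0.0, 1.0]] dict_keys(['img', 'K', 'pose'])
{'time_s': 0.1, 'qpos': array([ 1.11743399e+00,  3.00418778e-01,  1.52149669e+00,  3.78865565e-05,
        1.32071764e+00, -6.66208712e-02]), 'joint_vel': array([-0.00080438, -0.00136988, -0.00116315, -0.00024469, -0.00167292,
       -0.00044333]), 'tau': array([ 6.16641664e-04, -5.32649338e+01, -3.53279793e+01,  7.09325960e-02,
        2.34852458e-02, -4.61851059e-06]), 'ee_pos': array([0.20735988, 0.50919189, 0.22995072]), 'eef_rot': array([-3.14055695e+00, -1.05881559e-04,  2.75484174e+00]), 'force': array([0.03280781, 0.44053533, 0.23970495]), 'moment': array([-0.02773139,  0.01282659,  0.06483101]), 'grip_force': 0.0, 'grip_width': 0.09381091871794402}
0.025
```

View pics/top0.png

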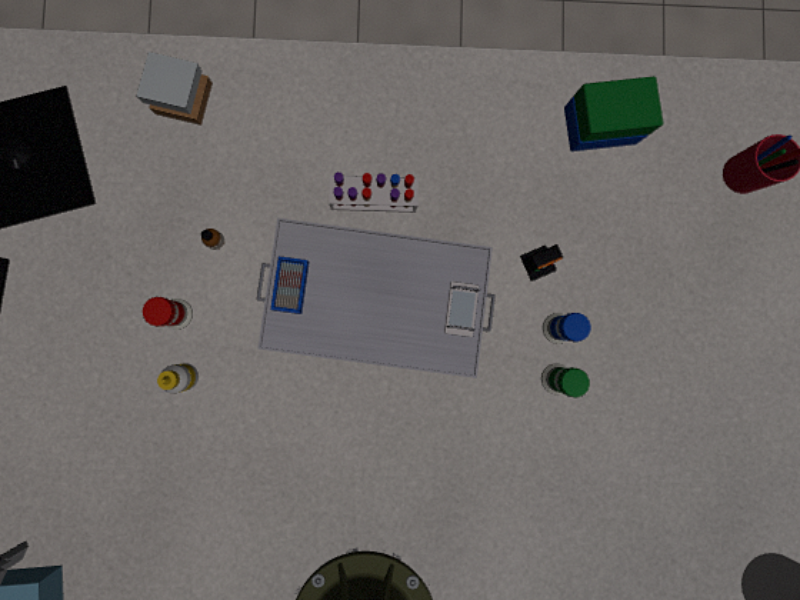

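View pics/scene0.png

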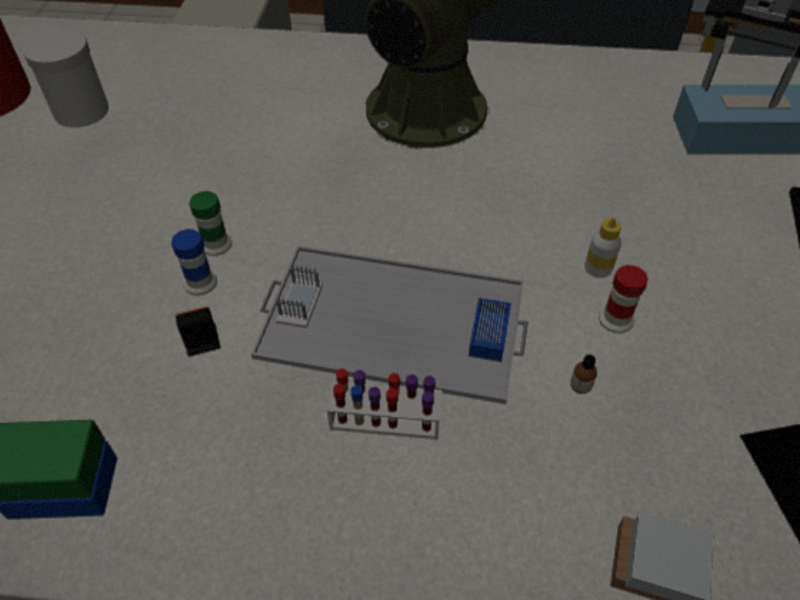

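```bash
cat > m.py <<'E'
from h import *
T=dict(np.load("top0.npz"));S=dict(np.load("scene0.npz"))
def blobs(c,lo,hi,amin=15):
    hsv=cv2.cvtColor(c["img"],cv2.COLOR_RGB2HSV);m=cv2.inRange(hsv,lo,hi)
    n,l,st,ce=cv2.connectedComponentsWithStats(m)
    return [(np.round(ce[i],1).tolist(),st[i].tolist()) for i in range(1,n) if st[i,4]>=amin]
def tri(a,b):
    A=[];B=[]
    for o,d in(a,b):
        d=d/np.linalg.norm(d);P=np.eye(3)-np.outer(d,d);A.append(P);B.append(P@o)
    p=np.linalg.solve(sum(A),sum(B));return p,[np.linalg.norm(np.cross(p-o,d/np.linalg.norm(d))) for o,d in(a,b)]
E
python3 - <<'E'
from m import *
cor=np.array([(279,220),(490,248),(475,376),(261,348)])*0.7
W=np.array([onz(T,u,v,.012)[:2] for u,v in cor]);print("tray corners",W.round(4).tolist(),W.mean(0),[np.linalg.norm(W[i]-W[i-1]).round(4) for i in range(4)])
cs=np.array([(300,250),(522,282),(505,401),(255,357)])*0.7
W=np.array([onz(S,u,v,.012)[:2] for u,v in cs]);print("scene",W.round(4).tolist(),W.mean(0),[np.linalg.norm(W[i]-W[i-1]).round(4) for i in range(4)])
for n,lo,hi in[("red",(0,170,70),(6,255,255)),("red2",(174,170,70),(180,255,255)),("yel",(22,120,80),(32,255,255)),("green",(50,120,40),(80,255,255)),("blue",(105,150,60),(125,255,255))]:
    for k,c in(("T",T),("S",S)): print(n,k,[b for b in blobs(c,lo,hi) if 80<b[0][1]<300])
im=T["img"][150:215,345:420,::-1];im2=S["img"][200:265,110:165,::-1]
a=cv2.resize(im,(400,347),interpolation=2);b=cv2.resize(im2,(390,461),interpolation=2)
o=np.zeros((470,800,3),np.uint8);o[:347,:400]=a;o[:461,405:795]=b;o=np.clip(o*1.8,0,255).astype(np.uint8);cv2.imwrite("pics/timer.png",o)
E
```

```text
tray corners [[0.6845, 0.1681], [0.6478, -0.2026], [0.4239, -0.1801], [0.4615, 0.1892]] [ 0.55443904 -0.00635549] [np.float64(0.224), np.float64(0.3725), np.float64(0.225), np.float64(0.3712)]
scene [[0.4338, -0.1722], [0.4666, 0.1958], [0.6938, 0.1724], [0.6568, -0.1952]] [5.62743026e-01 1.91293886e-04] [np.float64(0.2243), np.float64(0.3695), np.float64(0.2284), np.float64(0.3695)]
red T [([256.5, 124.2], [254, 121, 6, 7, 27]), ([286.4, 124.8], [284, 122, 6, 7, 26]), ([256.4, 134.3], [254, 131, 6, 7, 30]), ([286.0, 135.0], [283, 132, 6, 7, 28]), ([109.5, 217.4], [100, 208, 21, 20, 279])]
red S [([441.7, 193.4], [431, 186, 22, 16, 229]), ([238.6, 261.1], [235, 258, 8, 7, 36]), ([275.6, 264.4], [272, 262, 8, 6, 35]), ([236.9, 271.7], [234, 268, 7, 8, 39]), ([274.0, 275.0], [271, 272, 7, 7, 35])]
red2 T [([537.5, 111.7], [529, 94, 26, 33, 75])]
red2 S []
yel T [([116.6, 266.2], [110, 260, 14, 13, 128])]
yel S [([427.4, 157.8], [421, 152, 14, 11, 82])]
green T [([402.3, 267.6], [393, 258, 19, 20, 291])]
green S [([142.0, 140.3], [133, 134, 19, 13, 191])]
blue T [([413.2, 98.3], [405, 94, 22, 7, 30]), ([444.5, 95.4], [437, 94, 16, 3, 16]), ([276.4, 124.5], [274, 122, 6, 6, 31]), ([202.1, 199.4], [190, 180, 26, 39, 233]), ([403.1, 228.5], [394, 219, 19, 20, 293])]
blue S [([130.0, 167.6], [121, 161, 20, 14, 221]), ([343.4, 231.5], [330, 209, 27, 36, 237]), ([344.4, 210.4], [339, 209, 12, 4, 17]), ([348.0, 222.0], [345, 219, 7, 7, 20]), ([249.3, 272.9], [246, 270, 8, 7, 43])]
```

View pics/timer.png

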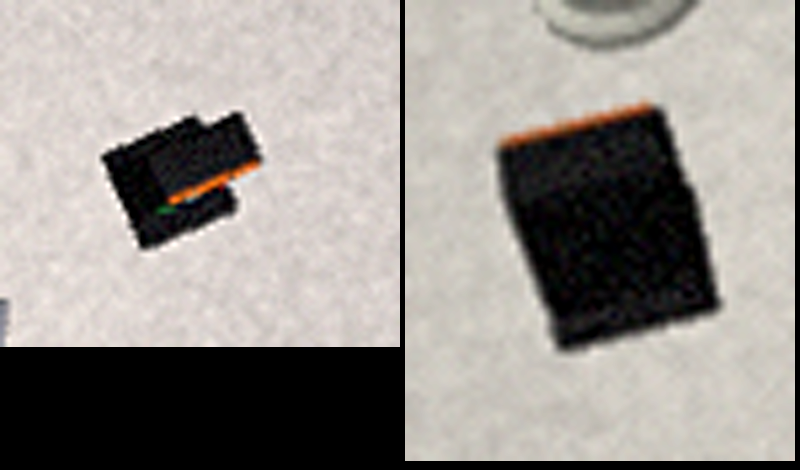

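```bash
python3 - <<'E'
from m import *
for n,a,b,z in[("red",(109.5,217.4),(441.7,193.4),.1),("yel",(116.6,266.2),(427.4,157.8),.1),("green",(402.3,267.6),(142,140.3),.1),("blue",(403.1,228.5),(130,167.6),.1)]:
    p,r=tri(ray(T,*a),ray(S,*b));print(n,p.round(4),np.round(r,4),onz(T,*a,z).round(4),onz(S,*b,z).round(4))
# tray masks: contour quad
for k,c,pt in(("T",T,(260,210)),("S",S,(285,220))):
    g=cv2.GaussianBlur(c["img"],(3,3),0).astype(int)
    print(k,[g[y,x].tolist() for x,y in((pt[0],pt[1]),(pt[0]+20,pt[1]),(320,190))], "bench",g[330,300].tolist(),g[340,330].tolist())
    v=c["img"].astype(int)
    y=pt[1]
    if k=="T":
        print([v[y,i].tolist() for i in range(182,196)]);print([v[i,270].tolist() for i in range(155,172)]);print([v[i,270].tolist() for i in range(244,262)])
rim=[(0,0,0)]
E
```

```text
red [0.5169 0.341  0.0978] [0.0008 0.0008] [0.5168 0.3393 0.1   ] [0.5187 0.3411 0.1   ]
yel [0.4084 0.3207 0.0935] [0.0011 0.0011] [0.409  0.3174 0.1   ] [0.4151 0.3199 0.1   ]
green [ 0.423  -0.3234  0.0984] [0.0006 0.0006] [ 0.4232 -0.3234  0.1   ] [ 0.4249 -0.3219  0.1   ]
blue [ 0.5117 -0.3246  0.0985] [0.0007 0.0007] [ 0.5118 -0.3248  0.1   ] [ 0.5132 -0.3231  0.1   ]
T [[102, 100, 106], [104, 102, 108], [105, 103, 109]] bench [121, 116, 114] [118, 113, 111]
[[83, 80, 83], [80, 78, 80], [75, 75, 81], [91, 92, 95], [103, 101, 105], [80, 76, 79], [109, 106, 110], [107, 102, 107], [21, 45, 87], [0, 36, 100], [35, 40, 64], [96, 91, 91], [72, 68, 61], [102, 94, 90]]
[[122, 118, 116], [117, 112, 110], [118, 114, 112], [118, 113, 111], [116, 113, 109], [114, 110, 108], [121, 117, 114], [122, 117, 115], [98, 95, 102], [72, 69, 73], [92, 90, 96], [106, 103, 108], [103, 101, 107], [104, 104, 108], [105, 103, 106], [102, 98, 104], [102, 101, 105]]
[[104, 101, 107], [103, 101, 106], [104, 102, 108], [105, 104, 110], [105, 104, 110], [103, 101, 106], [107, 104, 113], [108, 105, 110], [103, 101, 107], [106, 105, 112], [105, 102, 109], [104, 100, 106], [120, 115, 115], [128, 123, 119], [122, 118, 114], [121, 116, 115], [123, 119, 116], [123, 119, 115]]
S [[98, 96, 96], [99, 97, 97], [79, 78, 77]] bench [113, 110, 106] [109, 107, 103]
```

```bash
python3 - <<'E'
from m import *
g=cv2.GaussianBlur(T["img"],(5,5),0).astype(int)
m=((g[...,2]-g[...,0])>0).astype(np.uint8);m[:150]=0;m[270:]=0;m[:,:175]=0;m[:,350:]=0
m=cv2.morphologyEx(m,cv2.MORPH_OPEN,np.ones((9,9)))
cn=max(cv2.findContours(m,0,1)[0],key=cv2.contourArea)[:,0]
W=np.array([onz(T,u,v,.010)[:2] for u,v in cn],np.float32)
r=cv2.minAreaRect(W*1000);print(r);hull=cv2.approxPolyDP(cv2.convexHull(cn),6,True)[:,0];print(hull.tolist(),[onz(T,u,v,.01).round(4).tolist() for u,v in hull])
# slide box top rim z=.037 ; rack wires
hsv=cv2.cvtColor(T["img"],cv2.COLOR_RGB2HSV);b=cv2.inRange(hsv,(100,90,30),(125,255,255));b[:170]=0;b[230:]=0;b[:,300:]=0
cn=np.vstack(cv2.findContours(b,0,1)[0])[:,0];print("box",cv2.minAreaRect(np.array([onz(T,u,v,.037)[:2]*1000 for u,v in cn],np.float32)))
w=(T["img"].min(2)>125).astype(np.uint8);w[:195]=0;w[238:]=0;w[:,:308]=0;w[:,338:]=0
cn=np.vstack(cv2.findContours(w,0,1)[0])[:,0];print("rack",cv2.minAreaRect(np.array([onz(T,u,v,.012)[:2]*1000 for u,v in cn],np.float32)))
for c,q in((T,[(376.9,187.5),(394.1,180)]),(S,[(123.4,220.2),(146,214.8)])):
    p=[onz(c,u,v,.064)[:2] for u,v in q];d=p[0]-p[1]; print("timer front edge",np.round(p,4).tolist(),np.linalg.norm(d),np.degrees(np.arctan2(d[1],d[0])))
o=[onz(T,210*.7,236*.7,.068)];print("oil",o)
E
```

```text
((555.6180419921875, -5.085174560546875), (378.0560607910156, 228.17816162109375), 84.13917541503906)
[[194, 156], [342, 173], [333, 261], [182, 243]] [[0.6798, 0.1714, 0.01], [0.6495, -0.2005, 0.01], [0.4293, -0.1816, 0.01], [0.4629, 0.1914, 0.01]]
box ((570.0885009765625, 142.29873657226562), (52.558799743652344, 92.25878143310547), 84.43309783935547)
rack ((540.10595703125, -154.77987670898438), (46.58885955810547, 87.48085021972656), 84.07645416259766)
timer front edge [[0.6087, -0.2739], [0.6281, -0.3151]] 0.04558958798678519 115.18642518632119
timer front edge [[0.6304, -0.3101], [0.6112, -0.2674]] 0.04689840398102602 -65.81270248597154
oil [array([0.6429998 , 0.27079634, 0.068     ])]
```

Request:
{"name": "apply_moves", "arguments": {
  "deltas": [
    [75,3.1,-1.68,0,0,0,-0.1285],
    [75,3.1,-1.68,0,0,0,-0.1285],
    [75,3.1,-1.68,0,0,0,-0.1285],
    [75,3.1,-1.68,0,0,0,-0.1285],
    [75,3.1,-1.68,0,0,0,-0.1285],
    [75,3.1,-1.68,0,0,0,-0.1285],
    [75,3.1,-1.68,0,0,0,-0.1285],
    [75,3.1,-1.68,0,0,0,-0.1285],
    [75,3.1,-1.68,0,0,0,-0.1285],
    [75,3.1,-1.68,0,0,0,-0.1285]
  ],
  "grip_force": 20
}}

```text
time_s: 1.1
ee_pos: [0.5185, 0.3404, 0.2301]
eef_rot: [-3.141, 0.0, 1.464]
force: [-0.3, 1.3, 0.6]
grip_width: 0.0663
grip_force: 0.0
```

Request:
{"name": "apply_moves", "arguments": {
  "deltas": [
    [75,0,0,0,0,0,0],
    [75,0,0,0,0,0,0],
    [75,0,0,0,0,0,0]
  ]
}}

```text
time_s: 1.4
ee_pos: [0.5167, 0.3418, 0.2303]
eef_rot: [-3.141, 0.0, 1.472]
force: [-0.4, -0.3, -0.1]
grip_width: 0.0663
grip_force: 0.0
```

```bash
python3 - <<'E'
from h import *
o=ctrl.get_obs();print(o["ee_pos"],o["eef_rot"],o["grip_width"],o["qpos"])
c=cam("wrist");save(c,"w1.png");print(np.round(c["hand_eye"],3).tolist(),c["K"])
E
```

```text
[0.51674264 0.34183373 0.23029726] [-3.14111969e+00  1.81409888e-04  1.47174470e+00] 0.06625253872209885 [5.25270053e-01 4.57166907e-01 1.30647251e+00 1.31711195e-04
 1.37844302e+00 6.24296507e-01]
[[0.0, 0.972, 0.237, 0.067], [1.0, -0.0, 0.001, -0.0], [0.001, 0.237, -0.972, -0.155], [0.0, 0.0, 0.0, 1.0]] [[325.1922621    0.         276.53061129]
 [  0.         325.1922621  211.80211895]
 [  0.           0.           1.        ]]
```

View pics/w1.png

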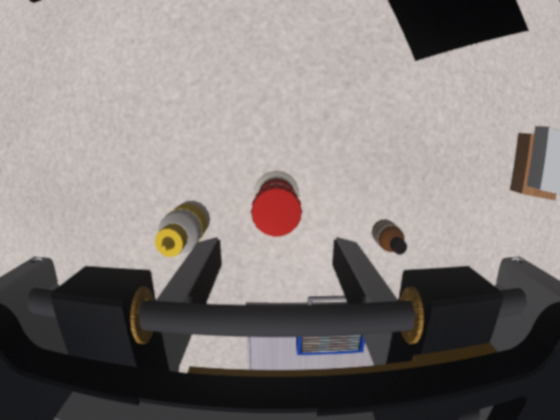

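Request:
{"name": "apply_moves", "arguments": {
  "deltas": [
    [75,0,0,-2.5,0,0,0],
    [75,0,0,-2.5,0,0,0],
    [75,0,0,-2.5,0,0,0],
    [75,0,0,-2.5,0,0,0],
    [75,0,0,-2.0,0,0,0],
    [75,0,0,-1.3,0,0,0],
    [75,0,0,0,0,0,0],
    [75,0,0,0,0,0,0]
  ]
}}

```text
time_s: 2.25
ee_pos: [0.5175, 0.3418, 0.0983]
eef_rot: [3.141, -0.001, 1.47]
force: [1.0, -0.9, 0.5]
grip_width: 0.0662
grip_force: 0.0
```

Request:
{"name": "apply_moves", "arguments": {
  "deltas": [
    [160,0,0,0,0,0,0],
    [160,0,0,0,0,0,0],
    [160,0,0,0,0,0,0],
    [160,0,0,0,0,0,0],
    [160,0,0,0,0,0,0],
    [160,0,0,1,0,0,0],
    [160,0,0,2,0,0,0],
    [160,0,0,3,0,0,0],
    [160,0,0,3,0,0,0],
    [160,0,0,3,0,0,0]
  ]
}}

```text
time_s: 3.25
ee_pos: [0.5173, 0.3412, 0.219]
eef_rot: [-3.141, 0.0, 1.47]
force: [0.5, -0.3, -1.8]
grip_width: 0.0454
grip_force: 20.0
```

Request:
{"name": "apply_moves", "arguments": {
  "deltas": [
    [160,0.13,-1.2,0,0,0,0],
    [160,0.26,-2.4,0,0,0,0],
    [160,0.46,-4.1,0,0,0,0],
    [160,0.5,-4.5,0,0,0,0],
    [160,0.5,-4.5,0,0,0,0],
    [160,0.5,-4.5,0,0,0,0],
    [160,0.5,-4.5,0,0,0,0],
    [160,0.5,-4.5,0,0,0,0],
    [160,0.3,-2.9,0,0,0,0],
    [160,0.18,-1.6,0,0,0,0]
  ],
  "grip_force": 25
}}

```text
time_s: 4.25
ee_pos: [0.5554, -0.0081, 0.2169]
eef_rot: [-3.141, 0.0, 1.468]
force: [0.4, 1.0, -0.7]
grip_width: 0.0457
grip_force: 25.0
```

Request:
{"name": "apply_moves", "arguments": {
  "deltas": [
    [160,0,0,-1,0,0,0],
    [160,0,0,-2,0,0,0],
    [160,0,0,-2.5,0,0,0],
    [160,0,0,-2.5,0,0,0],
    [160,0,0,-1.5,0,0,0],
    [160,0,0,-0.5,0,0,0],
    [160,0,0,0,0,0,0],
    [160,0,0,0,0,0,0]
  ]
}}

```text
time_s: 5.05
ee_pos: [0.556, -0.0051, 0.1181]
eef_rot: [3.141, -0.0, 1.47]
force: [0.0, 0.0, -0.7]
grip_width: 0.0454
grip_force: 25.0
```

Request:
{"name": "apply_moves", "arguments": {
  "deltas": [
    [160,0,0,-0.6,0,0,0],
    [160,0,0,-0.5,0,0,0],
    [160,0,0,-0.3,0,0,0],
    [160,0,0,-0.2,0,0,0],
    [160,0,0,0,0,0,0],
    [160,0,0,0,0,0,0]
  ]
}}

```text
time_s: 5.65
ee_pos: [0.5558, -0.0057, 0.102]
eef_rot: [3.142, -0.0, 1.47]
force: [-3.5, 0.2, 6.4]
grip_width: 0.0455
grip_force: 25.0
```

Request:
{"name": "apply_moves", "arguments": {
  "deltas": [
    [92,0,0,0,0,0,0],
    [92,0,0,0,0,0,0],
    [92,0,0,0,0,0,0],
    [92,0,0,1,0,0,0],
    [92,0,0,3,0,0,0],
    [92,0,0,4,0,0,0],
    [92,0,0,4,0,0,0],
    [92,-1.5,3.4,0,0,0,0],
    [92,-2,4.4,0,0,0,0],
    [92,-2,4.4,0,0,0,0]
  ]
}}

```text
time_s: 6.65
ee_pos: [0.5, 0.1174, 0.2223]
eef_rot: [3.141, -0.0, 1.469]
force: [1.1, 1.1, 0.0]
grip_width: 0.0601
grip_force: 0.0
```

Request:
{"name": "apply_moves", "arguments": {
  "deltas": [
    [85,-2,4.4,0,0,0,0],
    [85,-2,4.4,0,0,0,0],
    [85,-2,4.4,0,0,0,0],
    [85,-1.7,3.8,0,0,0,0],
    [85,-1.5,3.4,0,0,0,0],
    [85,0,0,0,0,0,0],
    [85,0,0,0,0,0,0]
  ]
}}

```text
time_s: 7.35
ee_pos: [0.4085, 0.3207, 0.2219]
eef_rot: [3.141, -0.0, 1.471]
force: [0.0, -0.8, -0.5]
grip_width: 0.0629
grip_force: 0.0
```

```bash
cat >> h.py <<'E'
from scipy.spatial.transform import Rotation as R
def wz(c,o,u,v,z):
    K=c["K"];a=np.array([u-K[0][2],-(v-K[1][2])]);r=np.linalg.norm(a);t=r/K[0][0]
    d=np.r_[a/max(r,1e-9)*np.sin(t),-np.cos(t)];H=np.array(c["hand_eye"]);Rw=R.from_euler("xyz",o["eef_rot"]).as_matrix()
    p=o["ee_pos"]+Rw@H[:3,3];d=Rw@H[:3,:3]@d;return p+d*(z-p[2])/d[2]
E
python3 - <<'E'
from m import *
o=ctrl.get_obs();print(o["ee_pos"],o["eef_rot"][2],o["grip_width"])
c=cam("wrist")
for b in blobs(c,(20,120,80),(34,255,255)): print(b,[wz(c,o,*b[0],z).round(4).tolist() for z in(.098,.113)])
hsv=cv2.cvtColor(c["img"],cv2.COLOR_RGB2HSV);save(c,"w2.png")
E
```

```text
[0.40852701 0.32067874 0.22192253] 1.4713659648303197 0.06291126507518542
([276.1, 179.2], [264, 177, 25, 6, 51]) [[0.4105, 0.3492, 0.098], [0.4107, 0.3513, 0.113]]
([276.8, 211.5], [261, 195, 33, 34, 875]) [[0.4082, 0.3206, 0.098], [0.4086, 0.3242, 0.113]]
```

View pics/w2.png

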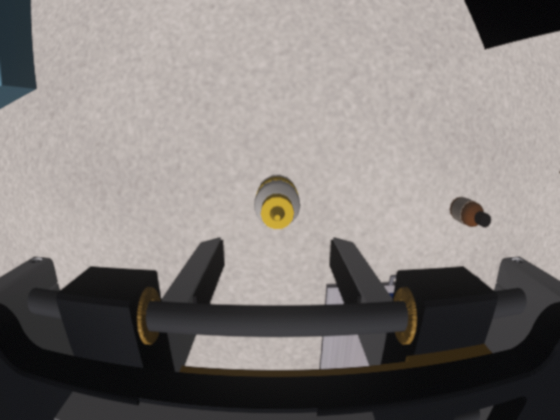

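Request:
{"name": "apply_moves", "arguments": {
  "deltas": [
    [85,0,0,-2.5,0,0,0],
    [85,0,0,-2.5,0,0,0],
    [85,0,0,-2.5,0,0,0],
    [85,0,0,-2.3,0,0,0],
    [85,0,0,-1.3,0,0,0],
    [85,0,0,-0.6,0,0,0],
    [85,0,0,0,0,0,0],
    [85,0,0,0,0,0,0]
  ]
}}

```text
time_s: 8.2
ee_pos: [0.4093, 0.3204, 0.1054]
eef_rot: [3.141, -0.001, 1.47]
force: [-0.3, 0.5, -0.3]
grip_width: 0.0627
grip_force: 0.0
```

Request:
{"name": "apply_moves", "arguments": {
  "deltas": [
    [190,0,0,0,0,0,0],
    [190,0,0,0,0,0,0],
    [190,0,0,0,0,0,0],
    [190,0,0,0,0,0,0],
    [190,0,0,0,0,0,0],
    [190,0,0,0,0,0,0],
    [190,0,0,1,0,0,0],
    [190,0,0,3,0,0,0],
    [190,0,0,4,0,0,0],
    [190,0,0,4,0,0,0]
  ],
  "grip_force": 20
}}

```text
time_s: 9.2
ee_pos: [0.4085, 0.3201, 0.2264]
eef_rot: [-3.141, 0.0, 1.47]
force: [0.1, -0.3, -1.7]
grip_width: 0.0299
grip_force: 20.0
```

Request:
{"name": "apply_moves", "arguments": {
  "deltas": [
    [190,0.8,-1.5,1,0,0,0],
    [190,1.6,-3,1,0,0,0],
    [190,2.1,-4,0.5,0,0,0],
    [190,2.2,-4.1,0,0,0,0],
    [190,2.2,-4.1,0,0,0,0],
    [190,2.2,-4.1,0,0,0,0],
    [190,2.2,-4.1,0,0,0,0],
    [190,2.2,-4.1,0,0,0,0],
    [190,2.2,-4.1,0,0,0,0],
    [190,1.8,-3.4,0,0,0,0]
  ]
}}

```text
time_s: 10.2
ee_pos: [0.6044, -0.0469, 0.25]
eef_rot: [3.141, 0.0, 1.469]
force: [-0.2, 0.1, -0.8]
grip_width: 0.0293
grip_force: 20.0
```

Request:
{"name": "apply_moves", "arguments": {
  "deltas": [
    [190,1.6,-2.9,0,0,0,0],
    [190,0.8,-1.5,0,0,0,0],
    [190,0,0,-1,0,0,0],
    [190,0,0,-3,0,0,0],
    [190,0,0,-3,0,0,0],
    [190,0,0,-3,0,0,0],
    [190,0,0,-2,0,0,0],
    [190,0,0,-0.5,0,0,0],
    [190,0,0,0,0,0,0],
    [190,0,0,0,0,0,0]
  ]
}}

```text
time_s: 11.2
ee_pos: [0.6282, -0.0884, 0.1259]
eef_rot: [3.14, 0.0, 1.47]
force: [-0.1, 0.1, -0.1]
grip_width: 0.0298
grip_force: 20.0
```

Gripped at 0.105, so contact is expected at about 0.109.

Request:
{"name": "apply_moves", "arguments": {
  "deltas": [
    [190,0,0,-0.7,0,0,0],
    [190,0,0,-0.5,0,0,0],
    [190,0,0,-0.3,0,0,0],
    [190,0,0,-0.2,0,0,0],
    [190,0,0,0,0,0,0],
    [190,0,0,0,0,0,0]
  ]
}}

```text
time_s: 11.8
ee_pos: [0.6281, -0.0887, 0.1085]
eef_rot: [3.14, 0.0, 1.47]
force: [-3.8, -0.1, 8.3]
grip_width: 0.03
grip_force: 20.0
```

Request:
{"name": "apply_moves", "arguments": {
  "deltas": [
    [120,0,0,0,0,0,0],
    [120,0,0,0,0,0,0],
    [120,0,0,0,0,0,0],
    [120,0,0,1,0,0,0],
    [120,0,0,3,0,0,0],
    [120,0,0,4,0,0,0],
    [120,0,0,3,0,0,0],
    [120,-1.0,-2,0,0,0,0],
    [75,-2,-4,0,0,0,0],
    [75,-2,-4,0,0,0,0]
  ]
}}

```text
time_s: 12.8
ee_pos: [0.5772, -0.1893, 0.2183]
eef_rot: [3.141, 0.0, 1.471]
force: [0.3, -0.5, -0.3]
grip_width: 0.0622
grip_force: 0.0
```

Request:
{"name": "apply_moves", "arguments": {
  "deltas": [
    [75,-2,-4,0,0,0,0],
    [75,-2,-4,0,0,0,0],
    [75,-1.6,-3.6,0,0,0,0],
    [75,-1,-2,0,0,0,0],
    [75,0,0,0,0,0,0],
    [75,0,0,0,0,0,0]
  ]
}}

```text
time_s: 13.4
ee_pos: [0.5118, -0.3245, 0.2179]
eef_rot: [3.141, -0.0, 1.469]
force: [0.4, 0.8, 0.3]
grip_width: 0.0663
grip_force: 0.0
```

```bash
python3 - <<'E'
from m import *
o=ctrl.get_obs();print(o["ee_pos"],o["eef_rot"][2],o["grip_width"])
c=cam("wrist")
for n,lo,hi in(("b",(105,120,60),(125,255,255)),("g",(50,120,40),(80,255,255))):
    for b in blobs(c,lo,hi,100): print(n,b,wz(c,o,*b[0],.102).round(4))
save(c,"w3.png")
t=cam("top")
for n,lo,hi in(("r",(0,170,70),(6,255,255)),("y",(22,120,80),(32,255,255))):
    for b in blobs(t,lo,hi,60): print(n,b,onz(t,*b[0],.106).round(4))
E
```

```text
[ 0.51184717 -0.3245007   0.21791895] 1.4691169147999084 0.06632877306865753
b ([523.5, 215.4], [508, 179, 52, 83, 1829]) [ 0.7748 -0.3537  0.102 ]
b ([275.3, 211.3], [250, 182, 51, 56, 2145]) [ 0.5105 -0.3224  0.102 ]
g ([178.1, 221.1], [156, 198, 47, 47, 1676]) [ 0.4235 -0.3225  0.102 ]
g ([546.0, 236.3], [531, 199, 29, 81, 1972]) [ 0.8188 -0.3835  0.102 ]
r ([264.9, 205.4], [255, 196, 20, 20, 294]) [ 0.5543 -0.0077  0.106 ]
y ([301.7, 174.5], [295, 168, 14, 14, 120]) [ 0.6274 -0.0893  0.106 ]
```

View pics/w3.png

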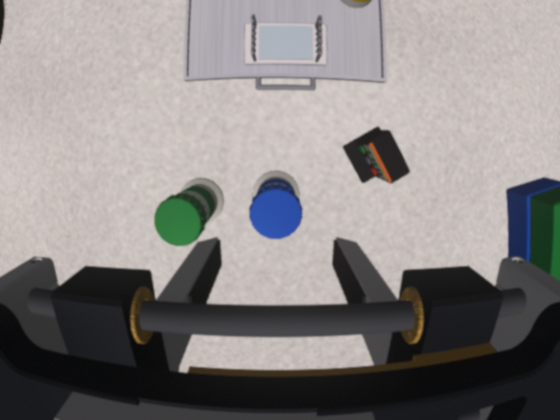

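Request:
{"name": "apply_moves", "arguments": {
  "deltas": [
    [75,0,0,-2.5,0,0,0],
    [75,0,0,-2.5,0,0,0],
    [75,0,0,-2.5,0,0,0],
    [75,0,0,-2.3,0,0,0],
    [75,0,0,-1.5,0,0,0],
    [75,0,0,-0.7,0,0,0],
    [75,0,0,0,0,0,0],
    [75,0,0,0,0,0,0]
  ]
}}

```text
time_s: 14.3
ee_pos: [0.5123, -0.3247, 0.0985]
eef_rot: [3.14, 0.001, 1.47]
force: [0.2, -0.9, 1.5]
grip_width: 0.0661
grip_force: 0.0
```

Request:
{"name": "apply_moves", "arguments": {
  "deltas": [
    [160,0,0,0,0,0,0],
    [160,0,0,0,0,0,0],
    [160,0,0,0,0,0,0],
    [160,0,0,0,0,0,0],
    [160,0,0,0,0,0,0],
    [160,0,0,1,0,0,0],
    [160,0,0,2,0,0,0],
    [160,0,0,3,0,0,0],
    [160,0,0,3,0,0,0],
    [160,0,0,3,0,0,0]
  ],
  "grip_force": 25
}}

```text
time_s: 15.3
ee_pos: [0.5116, -0.3245, 0.2191]
eef_rot: [-3.141, -0.0, 1.47]
force: [-0.4, 0.2, -1.0]
grip_width: 0.0456
grip_force: 25.0
```

Request:
{"name": "apply_moves", "arguments": {
  "deltas": [
    [160,0.2,1.5,0,0,0,0],
    [160,0.4,3,0,0,0,0],
    [160,0.6,4,0,0,0,0],
    [160,0.6,4,0,0,0,0],
    [160,0.6,4,0,0,0,0],
    [160,0.6,4,0,0,0,0],
    [160,0.4,2.6,0,0,0,0],
    [160,0.2,1.3,0,0,0,0],
    [160,0,0,0,0,0,0],
    [160,0,0,-1,0,0,0]
  ]
}}

```text
time_s: 16.3
ee_pos: [0.5481, -0.0814, 0.2079]
eef_rot: [3.14, 0.0, 1.47]
force: [-0.6, -0.6, -2.0]
grip_width: 0.0454
grip_force: 25.0
```

Request:
{"name": "apply_moves", "arguments": {
  "deltas": [
    [160,0,0,-2.5,0,0,0],
    [160,0,0,-3,0,0,0],
    [160,0,0,-2.5,0,0,0],
    [160,0,0,-1,0,0,0],
    [160,0,0,-0.6,0,0,0],
    [160,0,0,-0.5,0,0,0],
    [160,0,0,-0.3,0,0,0],
    [160,0,0,-0.2,0,0,0],
    [160,0,0,-0.1,0,0,0],
    [160,0,0,0,0,0,0]
  ]
}}

```text
time_s: 17.3
ee_pos: [0.5481, -0.0807, 0.1018]
eef_rot: [3.14, 0.0, 1.47]
force: [-3.2, -0.0, 8.8]
grip_width: 0.0456
grip_force: 25.0
```

Request:
{"name": "apply_moves", "arguments": {
  "deltas": [
    [92,0,0,0,0,0,0],
    [92,0,0,0,0,0,0],
    [92,0,0,0,0,0,0],
    [92,0,0,1,0,0,0],
    [92,0,0,3,0,0,0],
    [92,0,0,4,0,0,0],
    [92,0,0,4,0,0,0],
    [92,-1.0,-2,0,0,0,0],
    [75,-2,-4,0,0,0,0],
    [75,-2.2,-4,0,0,0,0]
  ]
}}

```text
time_s: 18.3
ee_pos: [0.4952, -0.1814, 0.2214]
eef_rot: [3.141, 0.0, 1.471]
force: [0.0, -1.2, -0.6]
grip_width: 0.0663
grip_force: 0.0
```

Request:
{"name": "apply_moves", "arguments": {
  "deltas": [
    [75,-2.2,-4,0,0,0,0],
    [75,-2.2,-4,0,0,0,0],
    [75,-1.9,-4,0,0,0,0],
    [75,-1,-2.2,0,0,0,0],
    [75,0,0,0,0,0,0],
    [75,0,0,-2.5,0,0,0],
    [75,0,0,-2.5,0,0,0]
  ]
}}

```text
time_s: 19.0
ee_pos: [0.4233, -0.3223, 0.1708]
eef_rot: [3.14, 0.001, 1.47]
force: [-0.1, 0.0, 0.5]
grip_width: 0.0663
grip_force: 0.0
```

Request:
{"name": "apply_moves", "arguments": {
  "deltas": [
    [75,0,0,-2.5,0,0,0],
    [75,0,0,-2.5,0,0,0],
    [75,0,0,-1.5,0,0,0],
    [75,0,0,-0.7,0,0,0],
    [75,0,0,0,0,0,0],
    [160,0,0,0,0,0,0],
    [160,0,0,0,0,0,0],
    [160,0,0,0,0,0,0],
    [160,0,0,0,0,0,0],
    [160,0,0,0,0,0,0]
  ]
}}

```text
time_s: 20.0
ee_pos: [0.423, -0.3229, 0.0991]
eef_rot: [3.141, 0.001, 1.47]
force: [-1.1, 0.6, 6.1]
grip_width: 0.0453
grip_force: 25.0
```

Request:
{"name": "apply_moves", "arguments": {
  "deltas": [
    [160,0,0,1,0,0,0],
    [160,0,0,3,0,0,0],
    [160,0,0,4,0,0,0],
    [160,0,0,4,0,0,0],
    [160,0,0,2,0,0,0],
    [160,0,0,0.5,0,0,0],
    [160,0,0,0,0,0,0]
  ]
}}

```text
time_s: 20.7
ee_pos: [0.4227, -0.3226, 0.2435]
eef_rot: [3.141, 0.0, 1.47]
force: [0.8, -0.4, -1.8]
grip_width: 0.0455
grip_force: 25.0
```

Request:
{"name": "apply_moves", "arguments": {
  "deltas": [
    [160,0.5,1.5,0,0,0,0],
    [160,1,2.8,0,0,0,0],
    [160,1.4,4,0,0,0,0],
    [160,1.5,4.2,0,0,0,0],
    [160,1.5,4.2,0,0,0,0],
    [160,1.5,4.2,0,0,0,0],
    [160,1.5,4.2,0,0,0,0],
    [160,1.5,4.2,0,0,0,0],
    [160,1.5,4.2,0,0,0,0],
    [160,1.2,3.2,0,0,0,0]
  ]
}}

```text
time_s: 21.7
ee_pos: [0.5534, 0.0476, 0.2418]
eef_rot: [-3.139, 0.0, 1.471]
force: [0.5, -0.6, -1.4]
grip_width: 0.0456
grip_force: 25.0
```

Request:
{"name": "apply_moves", "arguments": {
  "deltas": [
    [160,0.6,1.7,0,0,0,0],
    [160,0.32,0.76,0,0,0,0],
    [160,0,0,-1,0,0,0],
    [160,0,0,-3,0,0,0],
    [160,0,0,-3,0,0,0],
    [160,0,0,-3,0,0,0],
    [160,0,0,-1.5,0,0,0],
    [160,0,0,-0.8,0,0,0],
    [160,0,0,0,0,0,0],
    [160,0,0,0,0,0,0]
  ]
}}

```text
time_s: 22.7
ee_pos: [0.5632, 0.0686, 0.121]
eef_rot: [3.141, -0.0, 1.469]
force: [0.7, -0.3, -1.3]
grip_width: 0.0452
grip_force: 25.0
```

Request:
{"name": "apply_moves", "arguments": {
  "deltas": [
    [160,0,0,-0.8,0,0,0],
    [160,0,0,-0.5,0,0,0],
    [160,0,0,-0.3,0,0,0],
    [160,0,0,-0.2,0,0,0],
    [160,0,0,-0.1,0,0,0],
    [160,0,0,0,0,0,0],
    [160,0,0,0,0,0,0]
  ]
}}

```text
time_s: 23.4
ee_pos: [0.563, 0.0691, 0.1032]
eef_rot: [3.141, -0.0, 1.47]
force: [-9.6, -0.0, 17.7]
grip_width: 0.0454
grip_force: 25.0
```

Request:
{"name": "apply_moves", "arguments": {
  "deltas": [
    [92,0,0,0,0,0,0],
    [92,0,0,0,0,0,0],
    [92,0,0,0,0,0,0],
    [92,0,0,1,0,0,0],
    [92,0,0,3,0,0,0],
    [92,0,0,4,0,0,0],
    [92,0,0,4,0,0,0],
    [92,0.3,-2,0,0,0,0],
    [92,0.7,-3.7,0,0,0,0.06],
    [92,0.8,-4,0,0,0,0.06]
  ]
}}

```text
time_s: 24.4
ee_pos: [0.5811, -0.0287, 0.2226]
eef_rot: [3.14, 0.0, 1.594]
force: [1.5, -0.6, -0.0]
grip_width: 0.06
grip_force: 0.0
```

Request:
{"name": "apply_moves", "arguments": {
  "deltas": [
    [92,0.8,-4,0,0,0,0.06],
    [92,0.8,-4,0,0,0,0.06],
    [92,0.8,-4,0,0,0,0.06],
    [92,0.8,-4,0,0,0,0.06],
    [92,0.8,-4,0,0,0,0.06],
    [92,0.6,-3.4,0,0,0,0.06],
    [92,0.4,-2.4,0,0,0,0.06],
    [92,0,0,0,0,0,0],
    [92,0,0,0,0,0,0]
  ]
}}

```text
time_s: 25.3
ee_pos: [0.6308, -0.286, 0.2216]
eef_rot: [-3.142, -0.0, 2.008]
force: [-0.2, 0.0, -0.3]
grip_width: 0.0602
grip_force: 0.0
```

```bash
python3 - <<'E'
from m import *
o=ctrl.get_obs();print(o["ee_pos"],o["eef_rot"][2],o["grip_width"])
c=cam("wrist");save(c,"w4.png")
hsv=cv2.cvtColor(c["img"],cv2.COLOR_RGB2HSV)
m=cv2.inRange(hsv,(5,140,80),(18,255,255));m[300:]=0
n,l,st,ce=cv2.connectedComponentsWithStats(m)
i=1+st[1:,4].argmax();ys,xs=np.nonzero(l==i);print(st[i])
P=np.array([wz(c,o,u,v,.064)[:2] for u,v in zip(xs,ys)],np.float32);print(cv2.minAreaRect(P*1000))
E
```

```text
[ 0.63084236 -0.28595812  0.2215606 ] 2.0081943347413125 0.06023900130270889
[260 182   5  44 175]
((617.0255737304688, -292.4530944824219), (3.9627788066864014, 43.31062698364258), 24.547714233398438)
```

View pics/w4.png

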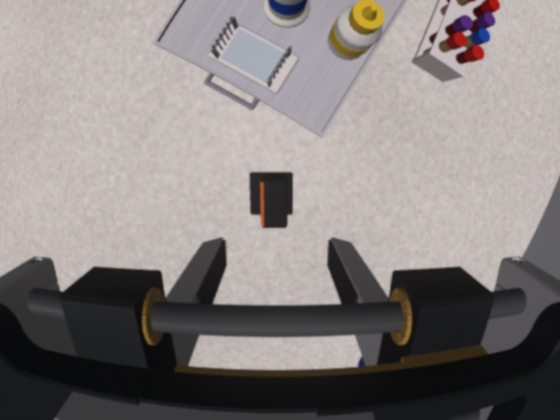

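Request:
{"name": "apply_moves", "arguments": {
  "deltas": [
    [92,-0.1,-0.1,-3,0,0,0],
    [92,0,0,-3,0,0,0],
    [92,0,0,-3,0,0,0],
    [92,0,0,-3,0,0,0],
    [92,0,0,-2.5,0,0,0],
    [92,0,0,-1.3,0,0,0],
    [92,0,0,-0.7,0,0,0],
    [92,0,0,0,0,0,0],
    [92,0,0,0,0,0,0]
  ]
}}

```text
time_s: 26.25
ee_pos: [0.6305, -0.2871, 0.0579]
eef_rot: [3.14, 0.001, 2.01]
force: [-0.2, -0.8, 0.5]
grip_width: 0.0604
grip_force: 0.0
```

Request:
{"name": "apply_moves", "arguments": {
  "deltas": [
    [200,0,0,0,0,0,0],
    [200,0,0,0,0,0,0],
    [200,0,0,0,0,0,0],
    [200,0,0,0,0,0,0],
    [200,0,0,0,0,0,0],
    [200,0,0,0,0,0,0],
    [200,0,0,1,0,0,0],
    [200,0,0,3,0,0,0],
    [200,0,0,4,0,0,0],
    [200,0,0,4,0,0,0]
  ],
  "grip_force": 20
}}

```text
time_s: 27.25
ee_pos: [0.6297, -0.2869, 0.1783]
eef_rot: [-3.141, -0.0, 2.01]
force: [0.8, -0.2, -0.7]
grip_width: 0.0259
grip_force: 20.0
```

Request:
{"name": "apply_moves", "arguments": {
  "deltas": [
    [200,-0.5,1,1,0,0,-0.03],
    [200,-1.1,2,1,0,0,-0.05],
    [200,-1.6,3.2,0,0,0,-0.06],
    [200,-1.9,3.7,0,0,0,-0.07],
    [200,-1.9,3.7,0,0,0,-0.07],
    [200,-1.9,3.7,0,0,0,-0.07],
    [200,-1.9,3.7,0,0,0,-0.07],
    [200,-1.9,3.7,0,0,0,-0.06],
    [200,-1.5,2.8,0,0,0,-0.04],
    [200,-0.8,1.4,0,0,0,-0.02]
  ]
}}

```text
time_s: 28.25
ee_pos: [0.4789, 0.0039, 0.1973]
eef_rot: [3.141, -0.0, 1.47]
force: [0.7, -0.1, -0.9]
grip_width: 0.0259
grip_force: 20.0
```

Request:
{"name": "apply_moves", "arguments": {
  "deltas": [
    [200,0,0,-1,0,0,0],
    [200,0,0,-3,0,0,0],
    [200,0,0,-3,0,0,0],
    [200,0,0,-3,0,0,0],
    [200,0,0,-1.3,0,0,0],
    [200,0,0,-0.6,0,0,0],
    [200,0,0,0,0,0,0],
    [200,0,0,0,0,0,0]
  ]
}}

```text
time_s: 29.05
ee_pos: [0.4807, 0.0018, 0.0785]
eef_rot: [3.14, -0.0, 1.47]
force: [0.3, -0.0, -0.2]
grip_width: 0.026
grip_force: 20.0
```

Contact is expected at about 0.0615.

Request:
{"name": "apply_moves", "arguments": {
  "deltas": [
    [200,0,0,-0.7,0,0,0],
    [200,0,0,-0.5,0,0,0],
    [200,0,0,-0.3,0,0,0],
    [200,0,0,-0.2,0,0,0],
    [200,0,0,0,0,0,0],
    [200,0,0,0,0,0,0]
  ]
}}

```text
time_s: 29.65
ee_pos: [0.48, 0.002, 0.0605]
eef_rot: [3.141, -0.0, 1.47]
force: [0.0, 0.6, -0.7]
grip_width: 0.0258
grip_force: 20.0
```

Request:
{"name": "apply_moves", "arguments": {
  "deltas": [
    [200,0,0,-0.1,0,0,0],
    [200,0,0,-0.1,0,0,0],
    [200,0,0,0,0,0,0],
    [200,0,0,0,0,0,0]
  ]
}}

```text
time_s: 30.05
ee_pos: [0.4801, 0.002, 0.0601]
eef_rot: [3.141, 0.0, 1.47]
force: [-11.5, -0.4, 27.0]
grip_width: 0.0257
grip_force: 20.0
```

Request:
{"name": "apply_moves", "arguments": {
  "deltas": [
    [200,0,0,0.1,0,0,0],
    [130,0,0,0,0,0,0],
    [130,0,0,0,0,0,0],
    [130,0,0,0,0,0,0],
    [130,0,0,1,0,0,0],
    [130,0,0,3,0,0,0],
    [130,0,0,4,0,0,0],
    [130,0,0,4,0,0,0],
    [130,0,0,4,0,0,0],
    [130,-1,0,4,0,0,0]
  ]
}}

```text
time_s: 31.05
ee_pos: [0.4699, 0.002, 0.2618]
eef_rot: [3.141, -0.0, 1.47]
force: [-0.3, -1.0, 1.2]
grip_width: 0.0461
grip_force: 0.0
```

Request:
{"name": "apply_moves", "arguments": {
  "deltas": [
    [130,-2,3,2,0,0,0],
    [130,-2,4,0,0,0,0],
    [130,-2,4,0,0,0,0],
    [130,-2,4,0,0,0,0],
    [130,-2,4,0,0,0,0],
    [130,-1,4,0,0,0,0],
    [130,0,4,0,0,0,0],
    [130,0,4,0,0,0,0],
    [130,0,3,0,0,0,0],
    [130,0,0,0,0,0,0]
  ]
}}

```text
time_s: 32.05
ee_pos: [0.3593, 0.3444, 0.2795]
eef_rot: [-3.141, -0.0, 1.473]
force: [0.2, 0.0, 0.6]
grip_width: 0.0459
grip_force: 0.0
```

```bash
python3 - <<'E'
from m import *
C=np.array([.5553,-.0056]);a=-.101;Rt=np.array([[np.cos(a),-np.sin(a)],[np.sin(a),np.cos(a)]])
t=cam("top");s=cam("scene")
for n,lo,hi in(("r",(0,170,70),(6,255,255)),("y",(22,120,80),(32,255,255)),("g",(50,120,40),(80,255,255)),("b",(105,150,60),(125,255,255))):
  for k,c in(("T",t),("S",s)):
    for b in blobs(c,lo,hi,60):
        p=onz(c,*b[0],.104);q=(p[:2]-C)@Rt*1000
        if abs(q[0])<130 and abs(q[1])<120: print(n,k,b[1],q.round(1))
for c in(t,):
    hsv=cv2.cvtColor(c["img"],cv2.COLOR_RGB2HSV);m=cv2.inRange(hsv,(5,140,60),(18,255,255))
    for b in cv2.findContours(m,0,1)[0]:
        P=np.array([(onz(c,u,v,.068)[:2]-C)@Rt*1000 for u,v in b[:,0]],np.float32)
        if len(P)>6 and abs(P.mean(0)).max()<120: print("timer front",cv2.minAreaRect(P))
a=np.hstack([t["img"][140:280,170:360],s["img"][160:300,170:375]])[:,:,::-1]
cv2.imwrite("pics/f.png",cv2.resize(a,(800,284)))
E
```

```text
r T [255, 196, 20, 20, 280] [-0.3 -1.5]
r S [263, 185, 21, 15, 237] [ 0.5 -0. ]
y T [296, 168, 13, 13, 113] [ 80.7 -76.3]
y S [220, 212, 15, 11, 99] [ 85.  -73.8]
g T [222, 191, 20, 20, 316] [-0.5 73.8]
g S [299, 190, 21, 17, 274] [ 1.7 76. ]
b T [288, 200, 19, 20, 301] [  0.2 -75.6]
b S [228, 179, 21, 16, 259] [  1.3 -74.1]
timer front ((-86.47480773925781, -0.35265350341796875), (42.17196273803711, 3.83270001411438), 89.87388610839844)
```

View pics/f.png

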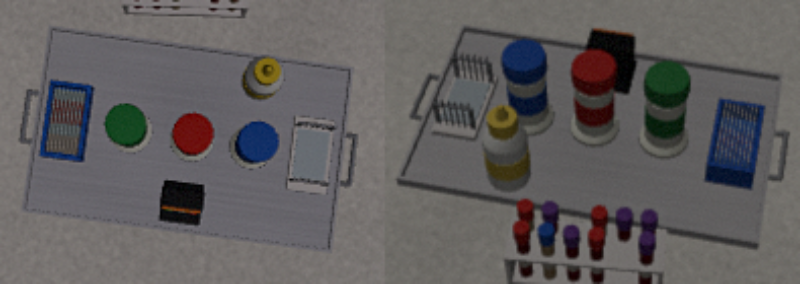

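The two views show all five objects upright in their places. Both views put the jars and bottle within 5 mm of target, and the timer is square to the tray. Handing in.

```bash
python3 -c "
from station import ctrl
print(ctrl.hand_in())"
```

```text
the job is handed in; nothing more can be done
None
```

I set out the staining line and handed it in at about 32 s of the 134 s allowed; no verdict came back, but a last camera check showed all five items upright, within about 5 mm of their places, and the timer square to the tray.

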